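# Copper lampshades onto their storage plugs

## Task

Put each of the three tapered copper lampshades over the wooden plug made for it (small, tall and wide each have their own storage block), upright, with its rim fully down on the block. Lower each one all the way before letting go rather than dropping it, and leave the two straight-sided copper shades standing where they are.

Things in the scene. Friction and masses are not known exactly. Their poses are not given: they have to be found in the camera images.
- shade_small: the small TAPERED copper lampshade, loose, mouth down: hollow cone, outside 50 mm across at the mouth (bottom), 32 mm at the flat shoulder, 45 mm high to the shoulder, wall 3 mm. On it a black neck, 24 mm across, 32 mm tall: grip that from above (40 N). Origin: centre of the mouth, at the rim; z up through the neck. Round: yaw does not matter. About 100 g, +-40 percent.
- shade_tall: the tall TAPERED copper lampshade, loose, mouth down: hollow cone, outside 66 mm across at the mouth (bottom), 36 mm at the flat shoulder, 80 mm high to the shoulder, wall 3 mm. On it a black neck, 24 mm across, 32 mm tall: grip that from above (40 N). Origin: centre of the mouth, at the rim; z up through the neck. Round: yaw does not matter. About 170 g, +-40 percent.
- shade_wide: the wide TAPERED copper lampshade, loose, mouth down: hollow cone, outside 88 mm across at the mouth (bottom), 36 mm at the flat shoulder, 50 mm high to the shoulder, wall 3 mm. On it a black neck, 24 mm across, 32 mm tall: grip that from above (40 N). Origin: centre of the mouth, at the rim; z up through the neck. Round: yaw does not matter. About 180 g, +-40 percent.
- block_small: storage block of the small tapered shade, fixed: 70 mm square wooden block, 30 mm thick, with a turned tapered plug in the middle of its top, 36 mm across at its foot, 18 mm at its flat top, 30 mm tall. Its shade goes over it with 4 mm play all round at the mouth, rim resting on the block. Origin: centre of the block's underside; z up along the plug.
- block_tall: storage block of the tall tapered shade, fixed: 84 mm square wooden block, 30 mm thick, with a turned tapered plug in the middle of its top, 52 mm across at its foot, 22 mm at its flat top, 64 mm tall. Its shade goes over it with 4 mm play all round at the mouth, rim resting on the block. Origin: centre of the block's underside; z up along the plug.
- block_wide: storage block of the wide tapered shade, fixed: 96 mm square wooden block, 30 mm thick, with a turned tapered plug in the middle of its top, 74 mm across at its foot, 22 mm at its flat top, 34 mm tall. Its shade goes over it with 4 mm play all round at the mouth, rim resting on the block. Origin: centre of the block's underside; z up along the plug.
- straight_short: a STRAIGHT-SIDED copper shade, loose, mouth down, to be left alone: a plain cylinder 48 mm across and 55 mm high with a flat top and the same black neck (24 mm across, 32 mm tall) on it. Origin: centre of the mouth, at the rim's plane; z up.
- straight_long: a STRAIGHT-SIDED copper shade, loose, mouth down, to be left alone: a plain cylinder 62 mm across and 75 mm high with a flat top and the same black neck (24 mm across, 32 mm tall) on it. Origin: centre of the mouth, at the rim's plane; z up.
- tape: a bystander, loose: a roll of pale masking tape lying flat, 90 mm across, 72 mm hole, 22 mm high. Origin: centre of its underside. It has no part in the job. (A steel washer, a wooden dowel stub, both at most 28 mm across and 22 mm high, also lie among the things.)
Things that resemble listed ones, but are neither listed nor needed, are in the scene too. Leave any blue look-alike of the shade_wide alone. What is shaped like the block_small but white or yellow is not meant.

How it is judged:
By the outcome, as a careful person would: the job done as asked, in the order asked, and still so for the second after the job is handed in, with the robot touching nothing.
It also fails if it takes over 90 s, if anything falls off the work surface, if the arm or the gripper's body presses on something with over 40 N, if the wrist force passes 120 N, or if a joint passes its speed limit or range.

## Robot

A 6-joint arm with a two-finger parallel gripper is mounted at the origin on the work surface. World frame = base frame: x ahead of the robot, y to its left, z up, the work surface at z = 0. Lengths are in mm, angles in rad, forces in N, time in s.
With the tool pointing down it reaches from about 425 to 925 mm from the base axis. Payload 12.5 kg.
Tool frame: the origin (TCP) lies at the centre of the arm's flange, where the gripper is bolted on; the fingertips stand 173 mm ahead of it and the grasp point (between the pads) lies pinch_z ahead of it (pinch_z is the distance from the TCP to the grasp point, in mm); z points along the fingers, y is the line along which they close (so a half turn about z gives the same grasp; the last joint's range is limited). The gripper opens to 85 mm and grips with 20 to 120 N. Pads are 22 mm wide; open, the fingers measure 114 mm over their backs; the gripper's body (76 mm by 85 mm) begins 54 mm behind the grasp point. The pads swing forward as they close: fully open they stand 13 mm farther back than shut.
Start: joints at [1.151, 0.491, 1.559, -0, 1.092, -0.106], TCP at [192.898, 594.487, 404.727] pointing down, gripper open.
Joint ranges: [-3.1, 3.1], [-0.84, 2.19], [0.05, 2.79], [-1.13, 4.28], [0.06, 2.93], [-2.69, 2.69]. Speed limits (rad/s): [2.22, 2.22, 2.79, 3.14, 3.14, 3.14].

## Interface

Orientations are given as a unit quaternion [w, x, y, z].
In Python, from bench import observe, camera, camera_info, hand_in, pinch_z gives the robot as it stands. The module is installed in compiled form; this text tells all that it offers.
- The arm moves only by the tool drive_tool, never from a script. Its argument "rows" is a list that holds one entry, the list of rows, each a list of 5 numbers: the finger opening in mm, from 0 to 85.4, then the shift along the tool's x, y, z each as a share of 0.15 m, from -1 to 1, then the turn about the tool's z as a share of 30 degrees, from -1 to 1. In form: [[[grip, x, y, z, turn], ...]]. A call has 1 to 20 rows; each row is the pose to reach, as a shift and turn from the pose commanded when the call began, along the tool's axes at that moment; what a row does not reach only later rows make up. A row lasts 1/8 s, in which the tool goes at most 62.5 mm and 10.7 degrees, less where a joint would pass 70% of its speed; a pose out of reach is approached as far as the arm can. A call with a number of a shift or a turn outside -1 to 1 is refused whole. A call with a gripper value outside its range is refused whole. The fingers move at their own pace and stop on an object; "newtons" is the grip in N (left out, the last holds). Time passes only in rows, so rows that repeat a pose let the fingers close. It gives the time, the measured TCP pose, the force, the opening and the grip force at its end, in the units of the state.
- observe(): the state, without advancing time (a new reading comes with each control period).
- camera(name): name is "side" or "top" or "wrist"; returns the picture (384x512x3 uint8, red, green, blue); there is no depth.
- camera_info(name): a dict with "mtx" (3x3 intrinsics, pixels), "R" (3x3) and "t" (3): a world point X has camera coordinates R X + t. Camera axes: x right, y down, z forward; pixel columns grow to the right and rows downward; lengths in mm; the calibration is good to about 2 mm. A picture is of the moment at which its call begins: read the wrist's pose just before it. camera_info takes no time and is no camera call; for the wrist camera it gives the pose at the moment of the call.
- hand_in(): hands the job in; it is judged then, once.
The state is a dict: "time_s": time; "joint_positions": joint angles; "qd": joint speeds; "joint_efforts": joint torques, N m; "tcp_pos": TCP position; "tool_rot": TCP orientation; "contact_force": force on the tool from outside, world axes, zero at the start; "ft_torque": the same for the moment, N m; "gripper_width": opening from 0.0 (shut) to 1.0 (fully open); "grip_force": force on a finger pad.
Only numpy, scipy, OpenCV 4.12 (cv2) and the standard library are available. Lean on these libraries where they do the work, as an engineer would, in place of code of your own. Each camera call takes 0.05 s, during which the arm holds its last target. There are 200 camera calls.

## Working session

There is one attempt and no reset: what is moved stays moved. The work goes in short steps, Python scripts to look and compute and a tool call to move; the robot and the scene stay as the last step left them, time stands still between calls to the robot, and variables do not carry over. Pictures are saved under pics/ and viewed, at most 14 in all, crops included, and the job is handed in when it is done.

Besides the shell and the picture viewer there is one more tool, called after "Call:" by a JSON object that holds its "fn" and its "kwargs". drive_tool: Moves the arm, as the interface text tells. Its arguments: {"type":"object","properties":{"rows":{"type":"array","items":{"type":"array","items":{"type":"array","items":{"type":"number"}}}},"newtons":{"type":"number"}},"required":["rows"]}

```bash
mkdir -p pics
python3 - <<'E'
from bench import *
import cv2
print(observe(), pinch_z() if callable(pinch_z) else pinch_z)
for n in("top","side"):
    cv2.imwrite(f"pics/{n}0.png",cv2.resize(camera(n)[:,:,::-1],(768,576),interpolation=cv2.INTER_CUBIC))
    print(n,camera_info(n))
E
```

```text
{'time_s': 0.0, 'joint_positions': array([ 1.15141215e+00,  4.91578609e-01,  1.55946798e+00,  3.03338598e-05,
        1.09168063e+00, -1.05614638e-01]), 'qd': array([-1.65987034e-03,  5.77015461e-04,  7.38725427e-04,  6.02951195e-04,
       -1.17248044e-03, -3.68605814e-06]), 'joint_efforts': array([-2.62750864e-04, -6.18438005e+01, -2.61583632e+01, -1.66003661e-04,
        4.00809513e-03,  8.27538656e-06]), 'tcp_pos': array([192.87541015, 594.46009516, 404.10940812]), 'tool_rot': array([-1.60201338e-04,  1.56248886e-01,  9.87717553e-01, -5.44358298e-04]), 'contact_force': array([-0.14935374,  0.633472  , -0.05841374]), 'ft_torque': array([-0.00068283, -0.02160968,  0.05773915]), 'grip_force': 0.0, 'gripper_width': 1.0029690665990143} 154.70000000000002
top {'mtx': array([[438.97845941,   0.        , 251.2250527 ],
       [  0.        , 438.97845941, 189.95558922],
       [  0.        ,   0.        ,   1.        ]]), 'R': array([[-0.14415228, -0.98953715, -0.00602948],
       [-0.96611808,  0.14205371, -0.21549151],
       [ 0.21409337, -0.02523841, -0.9764871 ]]), 't': array([  97.52012692,  587.16226347, 1170.39534971])}
side {'mtx': array([[370.02360188,   0.        , 258.32424157],
       [  0.        , 370.02360188, 189.58486251],
       [  0.        ,   0.        ,   1.        ]]), 'R': array([[-0.9244487 , -0.38111583,  0.01205495],
       [-0.26376   ,  0.61631562, -0.74201464],
       [ 0.27536387, -0.68913408, -0.67027528]]), 't': array([527.77286915, 178.56478829, 860.36398554])}
```

View pics/top0.png

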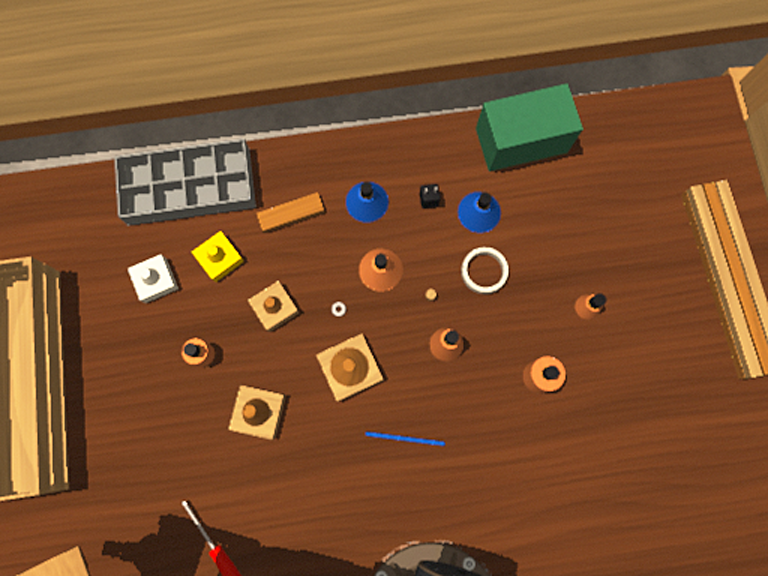

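View pics/side0.png

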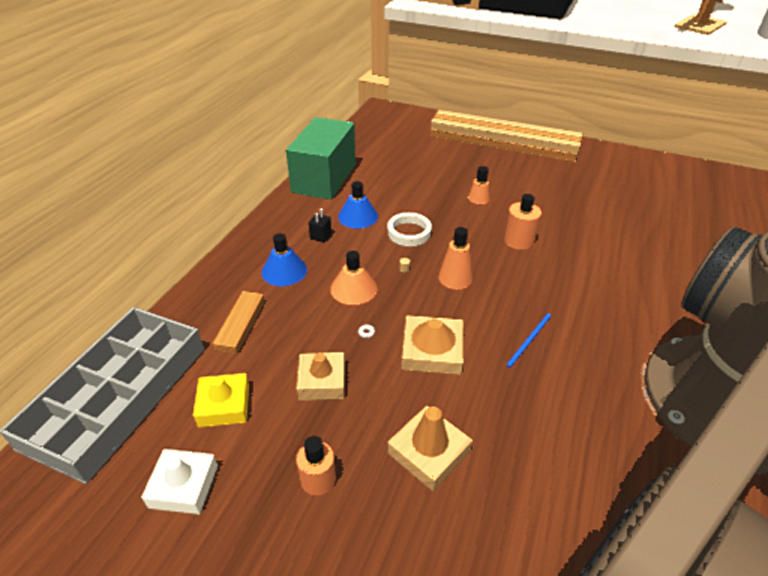

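Run:
```python
from bench import *
import cv2
a=camera("top")[:,:,::-1]
cv2.imwrite("pics/c1.png",cv2.resize(a[145:270,235:420],None,fx=4,fy=4,interpolation=cv2.INTER_CUBIC))
cv2.imwrite("pics/c2.png",cv2.resize(a[170:300,145:265],None,fx=4,fy=4,interpolation=cv2.INTER_CUBIC))
```

```text
(no output)
```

View pics/c1.png

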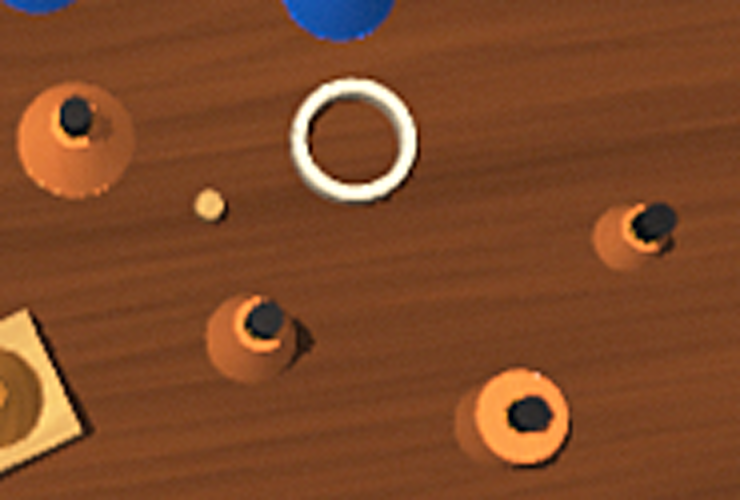

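View pics/c2.png

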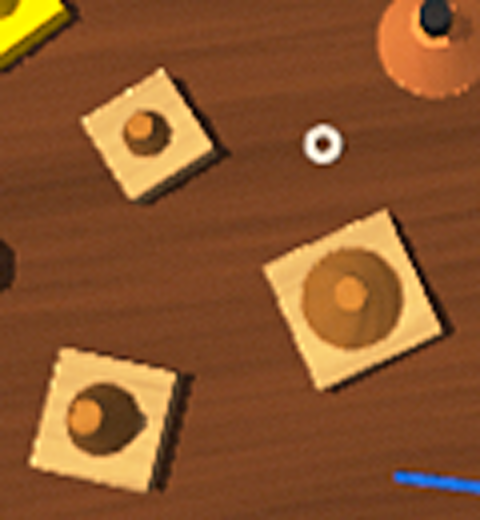

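```bash
cat > h.py <<'E'
import numpy as np
from bench import *
def ray(ci,u,v,z):
    R,t=np.array(ci["R"]),np.array(ci["t"]); c=-R.T@t
    d=R.T@np.linalg.solve(ci["mtx"],[u,v,1.]); return c+d*(z-c[2])/d[2]
def proj(ci,X):
    p=ci["mtx"]@(ci["R"]@np.array(X)+ci["t"]); return p[:2]/p[2]
E
python3 - <<'E'
from h import *
ci=camera_info("top")
L=[("wide neck",1,75,112,82),("wide rim",1,76,140,0),("tall neck",1,267,315,112),("tall rim",1,251,338,5),("small neck",1,661,217,77),("small rim",1,625,237,5),
("bs plug",2,140,126,60),("bs blk",2,149,136,30),("bw plug",2,351,293,64),("bw blk",2,354.5,299.5,30),("bt plug",2,85,416,94),("bt blk",2,106,419,30),
("long neck",1,531,414,107),("tape",1,354,140,11),("wideshade2 chk",2,436,15,82),]
for n,c,u,v,z in L:
    o=(235,145) if c==1 else (145,170)
    p=ray(ci,o[0]+u/4-.375,o[1]+v/4-.375,z); print(n,p.round(1),np.hypot(*p[:2]).round())
s=ray(ci,191/1.5-.25,350/1.5-.25,87);print("short",s.round(1))
ci=camera_info("side")
for n,u,v,z in [("wide",353,255,82),("tall",460,231,112),("small",482,170,77),("bs",319,354,60),("bw",434,322,64),("bt",433,409,94)]:
    print(n,ray(ci,u/1.5-.25,v/1.5-.25,z).round(1))
E
```

```text
wide neck [639.4  -1.2  82. ] 639.0
wide rim [639.3  -1.8   0. ] 639.0
tall neck [ 475.4 -105.9  112. ] 487.0
tall rim [ 473.9 -105.4    5. ] 485.0
small neck [ 507.5 -391.2   77. ] 641.0
small rim [ 507.4 -388.2    5. ] 639.0
bs plug [593.5 215.   60. ] 631.0
bs blk [591.8 213.7  30. ] 629.0
bw plug [455.7  84.   64. ] 463.0
bw blk [454.3  83.3  30. ] 462.0
bt plug [397.8 267.4  94. ] 479.0
bt blk [397.3 265.4  30. ] 478.0
long neck [ 386.1 -267.3  107. ] 470.0
tape [ 606.8 -204.2   11. ] 640.0
wideshade2 chk [637.2  -1.6  82. ] 637.0
short [520.7 361.6  87. ]
wide [639.9  -2.7  82. ]
tall [ 477.  -106.3  112. ]
small [ 508.5 -387.2   77. ]
bs [598.4 208.9  60. ]
bw [458.7  80.4  64. ]
bt [400.9 259.7  94. ]
```

Call:
{"fn": "drive_tool", "kwargs": {"rows": [[[85, -1, -0.93, 0, 0], [85, -1, -0.93, 0, 0], [85, -1, -0.93, 0, 0], [85, -1, -0.93, 0, 0], [85, -1, -0.93, 0, 0], [85, -1, -0.93, 0, 0]]], "newtons": 40}}

```text
time_s: 0.9
tcp_pos: [292.2, 416.4, 404.7]
tool_rot: [-0.0, 0.156, 0.988, 0.0]
contact_force: [-0.4, -0.0, 0.6]
gripper_width: 0.994
grip_force: 0.0
```

Call:
{"fn": "drive_tool", "kwargs": {"rows": [[[85, -1, -0.93, 0, 0], [85, -1, -0.93, 0, 0], [85, -1, -0.93, 0, 0], [85, -1, -0.93, 0, 0], [85, -1, -0.93, 0, 0], [85, -1, -0.93, 0, 0]]]}}

```text
time_s: 1.65
tcp_pos: [391.8, 237.7, 404.6]
tool_rot: [-0.0, 0.156, 0.988, 0.0]
contact_force: [0.6, -0.2, -0.4]
gripper_width: 0.997
grip_force: 0.0
```

```bash
cat >> h.py <<'E'
from scipy.spatial.transform import Rotation as Ro
def shift(X):
    s=observe(); q=s["tool_rot"]; R=Ro.from_quat([*q[1:],q[0]])
    return (R.inv().apply(np.array(X)-s["tcp_pos"])).round(1)
def snap(n,name,crop=None,f=1.5):
    import cv2
    a=camera(n)[:,:,::-1]
    if crop: a=a[crop[1]:crop[3],crop[0]:crop[2]]
    cv2.imwrite(f"pics/{name}.png",cv2.resize(a,None,fx=f,fy=f,interpolation=cv2.INTER_CUBIC))
E
python3 - <<'E'
from h import *
s=observe();print(s["time_s"],s["tcp_pos"],s["tool_rot"],s["joint_positions"])
print(shift([507.5,-390,400]))
ci=camera_info("wrist");snap("wrist","w1")
for n,X in [("bs",[593,214.5,60]),("bw",[455.5,84,64]),("bt",[397.6,266.5,94]),("tcp tip",[*s["tcp_pos"][:2],60])]: print(n,proj(ci,X)*1.5)
E
```

```text
1.65 [391.77049324 237.67742245 404.5842482 ] [-1.36626098e-04  1.55584478e-01  9.87822579e-01  6.25352026e-05] [ 4.00953360e-01  2.54741580e-01  1.95002110e+00  3.11059790e-04
  9.36995782e-01 -8.57588979e-01]
[-303.1 -561.7    4.5]
bs [428.94041584 496.68158318]
bw [212.93025352 399.90844353]
bt [427.1628312  265.97050696]
tcp tip [380.59927142 259.39091918]
```

View pics/w1.png

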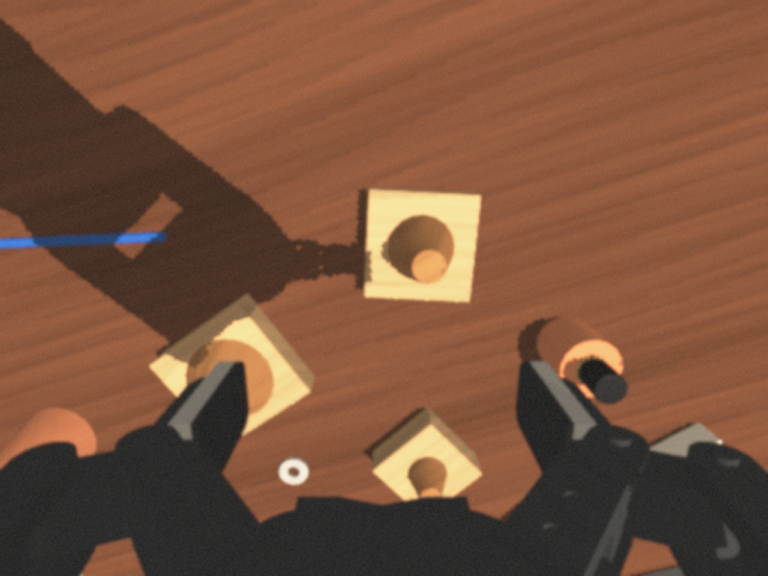

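Call:
{"fn": "drive_tool", "kwargs": {"rows": [[[85, -1, -0.94, 0, 0], [85, -1, -0.94, 0, 0], [85, -1, -0.94, 0, 0], [85, -1, -0.94, 0, 0], [85, -1, -0.94, 0, 0], [85, -1, -0.94, 0, 0]]]}}

```text
time_s: 2.45
tcp_pos: [490.7, 57.6, 404.6]
tool_rot: [-0.0, 0.155, 0.988, 0.0]
contact_force: [0.4, 0.9, -1.0]
gripper_width: 0.996
grip_force: 0.0
```

Call:
{"fn": "drive_tool", "kwargs": {"rows": [[[85, -0.7, -0.94, 0, 0], [85, -0.7, -0.94, 0, 0], [85, -0.7, -0.94, 0, 0], [85, -0.7, -0.94, 0, 0], [85, -0.7, -0.94, 0, 0]]]}}

```text
time_s: 3.08
tcp_pos: [547.4, -109.0, 404.6]
tool_rot: [-0.0, 0.156, 0.988, 0.0]
contact_force: [-0.1, -0.3, 0.2]
gripper_width: 0.992
grip_force: 0.0
```

Call:
{"fn": "drive_tool", "kwargs": {"rows": [[[85, -0.3, -0.94, 0, 0], [85, -0.3, -0.94, 0, 0], [85, -0.3, -0.94, 0, 0], [85, -0.3, -0.94, 0, 0], [85, -0.3, -0.94, 0, 0]]]}}

```text
time_s: 3.7
tcp_pos: [547.1, -256.5, 404.8]
tool_rot: [-0.0, 0.155, 0.988, 0.0]
contact_force: [0.3, -0.2, 1.0]
gripper_width: 0.995
grip_force: 0.0
```

Call:
{"fn": "drive_tool", "kwargs": {"rows": [[[85, -0.02, -0.6, 0, 0], [85, -0.02, -0.6, 0, 0], [85, -0.02, -0.6, 0, 0], [85, -0.02, -0.6, 0, 0], [85, -0.02, -0.6, 0, 0]]]}}

```text
time_s: 4.32
tcp_pos: [522.5, -343.5, 404.8]
tool_rot: [0.0, 0.155, 0.988, 0.0]
contact_force: [-0.5, -0.6, -0.1]
gripper_width: 0.993
grip_force: 0.0
```

Run:
```python
from h import *
s=observe();print(s["time_s"],s["tcp_pos"],s["tool_rot"],s["joint_positions"])
print(shift([507.5,-390,224]))
ci=camera_info("wrist");snap("wrist","w2")
for X in [[507.5,-390,77],[507.5,-390,45],[507.5,-390,0]]: print(proj(ci,X)*1.5)
```

```text
4.325 [ 522.48977895 -343.49613819  404.84989095] [4.40584206e-05 1.55382458e-01 9.87854384e-01 7.97157018e-05] [-6.87186395e-01  4.91207196e-01  1.55798995e+00  2.05127853e-04
  1.09240030e+00 -1.94604795e+00]
[  0.  -48.9 180.8]
[306.95176622 264.55972137]
[313.80641613 254.65788671]
[321.55471994 243.46513079]
```

View pics/w2.png

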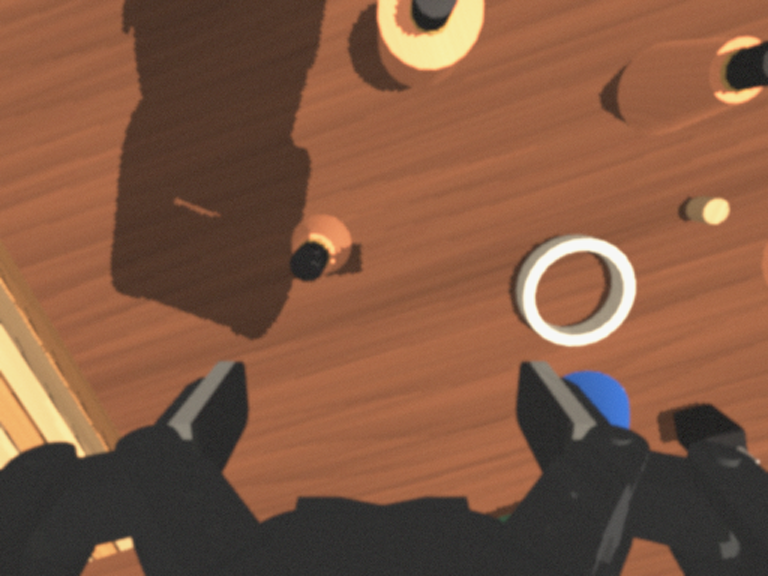

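Call:
{"fn": "drive_tool", "kwargs": {"rows": [[[85, 0, -0.32, 0, 0], [85, 0, -0.32, 0.4, 0], [85, 0, -0.32, 0.8, 0], [85, 0, -0.32, 0.8, 0], [85, 0, -0.32, 0.8, 0]]]}}

```text
time_s: 5.0
tcp_pos: [507.9, -390.7, 286.8]
tool_rot: [0.001, 0.156, 0.988, -0.001]
contact_force: [0.4, 0.7, 0.2]
gripper_width: 0.995
grip_force: 0.0
```

Call:
{"fn": "drive_tool", "kwargs": {"rows": [[[85, 0, 0, 0.2, 0], [85, 0, 0, 0.4, 0], [85, 0, 0, 0.4, 0], [85, 0, 0, 0.4, 0], [20, 0, 0, 0.4, 0], [20, 0, 0, 0.4, 0], [20, 0, 0, 0.4, 0], [20, 0, 0, 0.4, 0], [20, 0, 0, 0.4, 0], [20, 0, 0, 0.4, 0], [20, 0, 0, 0.4, 0], [20, 0, 0, 0.4, 0]]], "newtons": 40}}

```text
time_s: 6.5
tcp_pos: [507.2, -390.7, 225.0]
tool_rot: [0.0, 0.156, 0.988, -0.0]
contact_force: [-1.3, 0.7, 5.6]
gripper_width: 0.263
grip_force: 39.0
```

Call:
{"fn": "drive_tool", "kwargs": {"rows": [[[20, 0, 0, -0.3, 0], [20, 0, 0, -0.7, 0], [20, 0, 0, -1, 0], [20, 0, 0.3, -1, 0], [20, 0, 0.7, -1, 0], [20, 0, 1, -1, 0], [20, 0, 1, -1, 0]]]}}

```text
time_s: 7.38
tcp_pos: [554.2, -245.2, 374.4]
tool_rot: [-0.0, 0.155, 0.988, 0.0]
contact_force: [0.5, -0.5, -0.9]
gripper_width: 0.267
grip_force: 39.8
```

Call:
{"fn": "drive_tool", "kwargs": {"rows": [[[20, 0, 0.4, 0, 0], [20, 0, 0.7, 0, 0], [20, 0, 1, 0, 0], [20, 0, 1, 0, 0], [20, 0, 1, 0, 0]]]}}

```text
time_s: 8.0
tcp_pos: [599.7, -105.9, 374.3]
tool_rot: [-0.0, 0.156, 0.988, -0.0]
contact_force: [0.0, 0.4, -1.2]
gripper_width: 0.261
grip_force: 40.0
```

Call:
{"fn": "drive_tool", "kwargs": {"rows": [[[20, 0, 0.4, 0, 0], [20, 0, 0.7, 0, 0], [20, 0, 1, 0, 0], [20, 0, 1, 0, 0], [20, 0, 1, 0, 0]]]}}

```text
time_s: 8.62
tcp_pos: [646.0, 36.1, 374.4]
tool_rot: [-0.0, 0.157, 0.988, -0.0]
contact_force: [0.0, 0.2, -1.7]
gripper_width: 0.267
grip_force: 40.1
```

Call:
{"fn": "drive_tool", "kwargs": {"rows": [[[20, 0.1, 0.3, 0, 0], [20, 0.2, 0.5, 0, 0], [20, 0.4, 0.8, 0, 0], [20, 0.4, 0.8, 0, 0], [20, 0.4, 0.8, 0, 0], [20, 0.4, 0.8, 0, 0]]]}}

```text
time_s: 9.38
tcp_pos: [626.4, 168.4, 374.7]
tool_rot: [0.0, 0.157, 0.988, -0.0]
contact_force: [0.5, -0.8, -1.8]
gripper_width: 0.26
grip_force: 40.1
```

Run:
```python
from h import *
s=observe();print(s["time_s"],s["tcp_pos"],s["gripper_width"],s["grip_force"],s["contact_force"])
print(shift([593,214.5,255]))
ci=camera_info("wrist");snap("wrist","w3")
for X in [[593,214.5,60],[592.5,214.2,30]]: print(proj(ci,X)*1.5)
print(proj(ci,s["tcp_pos"]-[0,0,224])*1.5)
```

```text
9.375 [626.44811242 168.39539232 374.71787699] 0.2600413314078862 40.100868344306946 [ 0.52508195 -0.8114996  -1.75812996]
[ 46.1  33.4 119.7]
[435.55563226 195.79245561]
[429.83951562 191.56907145]
[380.20442111 317.44696432]
```

View pics/w3.png

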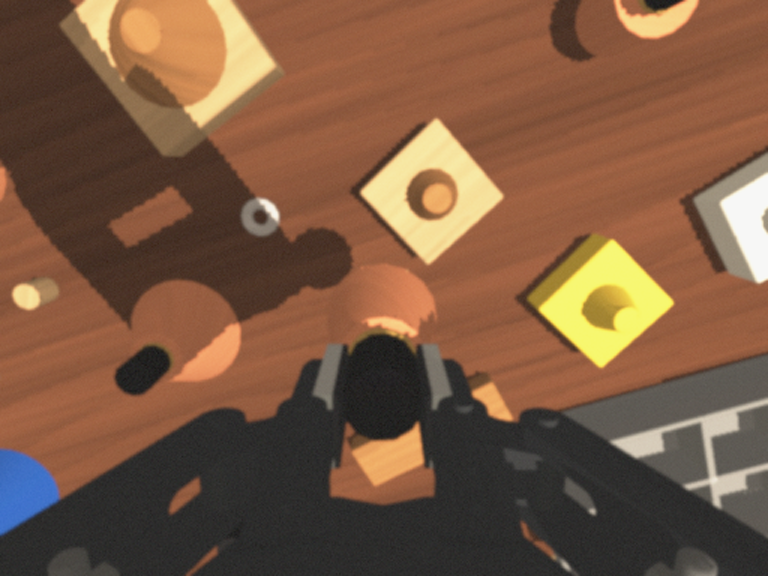

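Call:
{"fn": "drive_tool", "kwargs": {"rows": [[[20, 0.15, 0.11, 0, 0], [20, 0.305, 0.223, 0, 0], [20, 0.305, 0.223, 0.2, 0], [20, 0.305, 0.223, 0.4, 0], [20, 0.305, 0.223, 0.4, 0], [20, 0.305, 0.223, 0.4, 0]]]}}

```text
time_s: 10.18
tcp_pos: [593.4, 215.6, 315.8]
tool_rot: [0.001, 0.157, 0.988, 0.0]
contact_force: [-0.2, 0.4, -1.4]
gripper_width: 0.268
grip_force: 40.1
```

Call:
{"fn": "drive_tool", "kwargs": {"rows": [[[20, 0, 0, 0.06, 0], [20, 0, 0, 0.12, 0], [20, 0, 0, 0.18, 0], [20, 0, 0, 0.24, 0], [20, 0, 0, 0.3, 0], [20, 0, 0, 0.36, 0], [20, 0, 0, 0.38, 0], [20, 0, 0, 0.38, 0]]]}}

```text
time_s: 11.18
tcp_pos: [592.9, 216.0, 257.6]
tool_rot: [-0.0, 0.156, 0.988, 0.0]
contact_force: [-0.3, -0.4, -0.8]
gripper_width: 0.267
grip_force: 40.1
```

Two to three millimetres remain; step down in small steps, watching the force.

Call:
{"fn": "drive_tool", "kwargs": {"rows": [[[20, 0, 0, 0.007, 0], [20, 0, 0, 0.013, 0], [20, 0, 0, 0.018, 0], [20, 0, 0, 0.018, 0], [20, 0, 0, 0.018, 0]]]}}

```text
time_s: 11.8
tcp_pos: [592.9, 216.0, 255.1]
tool_rot: [0.0, 0.156, 0.988, 0.0]
contact_force: [0.8, 0.1, -1.3]
gripper_width: 0.266
grip_force: 40.4
```

Call:
{"fn": "drive_tool", "kwargs": {"rows": [[[20, 0, 0, 0.006, 0], [20, 0, 0, 0.006, 0], [20, 0, 0, 0.006, 0]]]}}

```text
time_s: 12.18
tcp_pos: [592.9, 215.9, 255.0]
tool_rot: [0.0, 0.156, 0.988, 0.0]
contact_force: [-1.9, -2.2, 6.3]
gripper_width: 0.263
grip_force: 41.1
```

Call:
{"fn": "drive_tool", "kwargs": {"rows": [[[20, 0, 0, 0.006, 0], [20, 0, 0, 0.006, 0], [20, 0, 0, 0.006, 0]]]}}

```text
time_s: 12.55
tcp_pos: [592.9, 215.9, 254.9]
tool_rot: [0.001, 0.156, 0.988, 0.0]
contact_force: [-4.9, -3.3, 15.3]
gripper_width: 0.265
grip_force: 41.9
```

Call:
{"fn": "drive_tool", "kwargs": {"rows": [[[20, 0, 0, -0.008, 0], [20, 0, 0, -0.008, 0], [50, 0, 0, -0.008, 0], [50, 0, 0, -0.008, 0], [50, 0, 0, -0.008, 0], [50, 0, 0, -0.008, 0], [50, 0, 0, -0.008, 0], [60, 0, 0, -0.3, 0], [85, 0, 0, -0.6, 0], [85, 0, 0, -1, 0], [85, 0, 0, -1, 0]]]}}

```text
time_s: 13.92
tcp_pos: [592.9, 216.1, 408.0]
tool_rot: [0.004, 0.156, 0.988, 0.002]
contact_force: [-0.3, -0.3, -0.7]
gripper_width: 0.995
grip_force: 0.0
```

Call:
{"fn": "drive_tool", "kwargs": {"rows": [[[85, 0.2, -0.4, 0, 0], [85, 0.4, -0.8, 0, 0], [85, 0.5, -1, 0, 0], [85, 0.5, -1, 0, 0], [85, 0.5, -1, 0, 0]]]}}

```text
time_s: 14.55
tcp_pos: [475.6, 96.6, 403.0]
tool_rot: [0.0, 0.156, 0.988, 0.0]
contact_force: [1.1, -0.4, 0.1]
gripper_width: 0.998
grip_force: 0.0
```

Run:
```python
from h import *
import cv2
s=observe();print(s["time_s"],s["tcp_pos"])
print(shift([475,-105.7,259]))
a=camera("side")[:,:,::-1][200:300,170:300];b=camera("top")[:,:,::-1][170:270,130:260]
cv2.imwrite("pics/p1.png",cv2.resize(np.hstack([a,b]),None,fx=3,fy=3,interpolation=cv2.INTER_CUBIC))
```

```text
14.55 [475.61177793  96.58506207 403.02624226]
[ -61.9 -192.6  144. ]
```

View pics/p1.png

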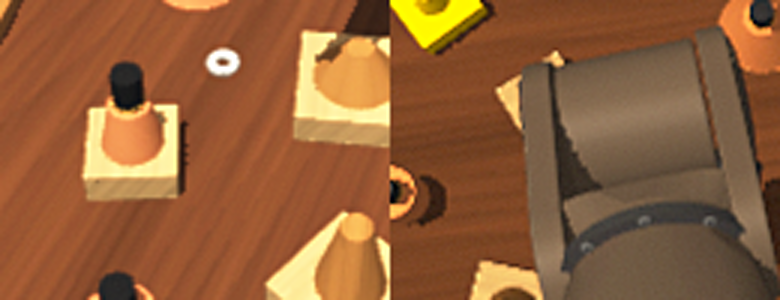

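Call:
{"fn": "drive_tool", "kwargs": {"rows": [[[85, -0.1, -0.3, 0, 0], [85, -0.2, -0.64, 0, 0], [85, -0.2, -0.64, 0, 0], [85, -0.2, -0.64, 0, 0]]]}}

```text
time_s: 15.15
tcp_pos: [474.5, -3.7, 402.9]
tool_rot: [-0.0, 0.156, 0.988, 0.0]
contact_force: [-0.1, -0.0, -0.6]
gripper_width: 0.996
grip_force: 0.0
```

Call:
{"fn": "drive_tool", "kwargs": {"rows": [[[85, -0.1, -0.3, 0, 0], [85, -0.213, -0.644, 0, 0], [85, -0.213, -0.644, 0.25, 0], [85, -0.213, -0.644, 0.5, 0], [85, -0.213, -0.644, 0.5, 0], [85, -0.213, -0.644, 0.5, 0]]]}}

```text
time_s: 15.9
tcp_pos: [475.3, -105.1, 329.2]
tool_rot: [0.0, 0.156, 0.988, -0.0]
contact_force: [0.7, -0.6, 0.8]
gripper_width: 0.995
grip_force: 0.0
```

Run:
```python
from h import *
print(observe()["tcp_pos"],shift([475,-105.7,259]))
ci=camera_info("wrist");snap("wrist","w4")
print(proj(ci,[475,-105.7,112])*1.5,proj(ci,[475,-105.7,80])*1.5)
```

```text
[ 475.34960809 -105.14559086  329.17925232] [ 0.2 -0.6 70.2]
[378.61014225 322.09608325] [378.99286232 299.73282541]
```

View pics/w4.png

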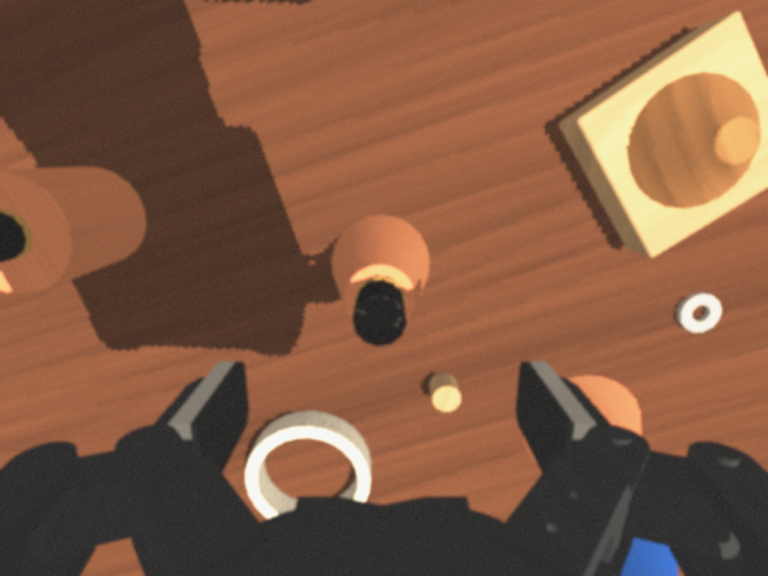

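Call:
{"fn": "drive_tool", "kwargs": {"rows": [[[85, 0.007, -0.004, 0.2, 0], [85, 0.007, -0.004, 0.467, 0], [85, 0.007, -0.004, 0.467, 0], [85, 0.007, -0.004, 0.467, 0], [20, 0.007, -0.004, 0.467, 0], [20, 0.007, -0.004, 0.467, 0], [20, 0.007, -0.004, 0.467, 0], [20, 0.007, -0.004, 0.467, 0], [20, 0.007, -0.004, 0.467, 0], [20, 0.007, -0.004, 0.467, 0], [20, 0.007, -0.004, 0.467, 0], [20, 0.007, -0.004, 0.467, 0]]]}}

```text
time_s: 17.45
tcp_pos: [473.6, -106.0, 258.6]
tool_rot: [0.0, 0.156, 0.988, 0.0]
contact_force: [-0.2, 1.1, 5.0]
gripper_width: 0.267
grip_force: 38.8
```

Call:
{"fn": "drive_tool", "kwargs": {"rows": [[[20, 0, 0, -0.3, 0], [20, 0, 0, -0.7, 0], [20, 0, 0, -1, 0], [20, 0, 0.3, -1, 0], [20, 0.1, 0.7, -1, 0], [20, 0.2, 1, -1, 0], [20, 0.2, 1, -1, 0], [20, 0.2, 1, -1, 0]]]}}

```text
time_s: 18.45
tcp_pos: [491.2, 45.7, 408.0]
tool_rot: [-0.0, 0.156, 0.988, -0.0]
contact_force: [0.3, -0.5, -1.7]
gripper_width: 0.267
grip_force: 40.0
```

Call:
{"fn": "drive_tool", "kwargs": {"rows": [[[20, 0.2, 0.3, 0, 0], [20, 0.3, 0.5, 0, 0], [20, 0.5, 0.8, 0, 0], [20, 0.5, 0.8, 0, 0], [20, 0.5, 0.8, 0, 0], [20, 0.5, 0.8, 0, 0]]]}}

```text
time_s: 19.2
tcp_pos: [457.5, 181.8, 408.1]
tool_rot: [0.0, 0.157, 0.988, -0.0]
contact_force: [0.3, -0.5, -1.7]
gripper_width: 0.269
grip_force: 40.3
```

Run:
```python
from h import *
s=observe();print(s["time_s"],s["tcp_pos"],s["contact_force"],s["grip_force"],shift([397.6,266.5,288.6]))
ci=camera_info("wrist");snap("wrist","w5")
for X in [[397.6,266.5,94],[397.6,266.5,30],s["tcp_pos"]-[0,0,258.6]]:print(proj(ci,X)*1.5)
```

```text
19.2 [457.45607808 181.83756351 408.11710302] [ 0.3040157  -0.4600173  -1.71865402] 40.27118504047394 [ 83.2  61.9 119.5]
[486.38546523 131.63113851]
[466.76746565 136.39004755]
[380.36190705 294.94666325]
```

View pics/w5.png

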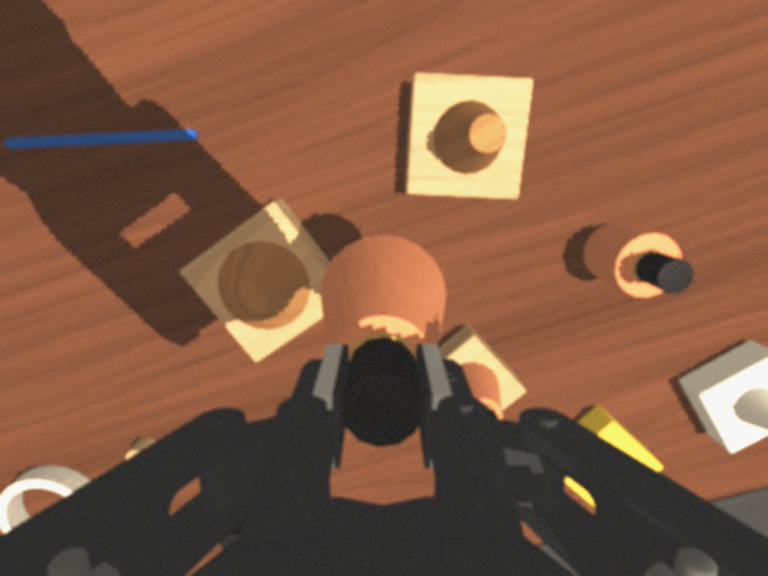

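Call:
{"fn": "drive_tool", "kwargs": {"rows": [[[20, 0.28, 0.2, 0, 0], [20, 0.56, 0.407, 0, 0], [20, 0.56, 0.407, 0.1, 0], [20, 0.56, 0.407, 0.2, 0], [20, 0.56, 0.407, 0.2, 0], [20, 0.56, 0.407, 0.2, 0]]]}}

```text
time_s: 20.0
tcp_pos: [396.4, 266.7, 378.6]
tool_rot: [0.0, 0.157, 0.988, 0.0]
contact_force: [-0.2, 0.2, -0.4]
gripper_width: 0.27
grip_force: 40.3
```

Call:
{"fn": "drive_tool", "kwargs": {"rows": [[[20, 0, 0, 0.07, 0], [20, 0, 0, 0.14, 0], [20, 0, 0, 0.21, 0], [20, 0, 0, 0.28, 0], [20, 0, 0, 0.34, 0], [20, 0, 0, 0.4, 0], [20, 0, 0, 0.46, 0], [20, 0, 0, 0.5, 0], [20, 0, 0, 0.54, 0], [20, 0, 0, 0.57, 0], [20, 0, 0, 0.57, 0], [20, 0, 0, 0.57, 0]]]}}

```text
time_s: 21.5
tcp_pos: [396.0, 267.2, 292.8]
tool_rot: [0.0, 0.156, 0.988, 0.0]
contact_force: [-0.5, -0.4, -1.6]
gripper_width: 0.266
grip_force: 40.3
```

Call:
{"fn": "drive_tool", "kwargs": {"rows": [[[20, 0, 0, 0.01, 0], [20, 0, 0, 0.02, 0], [20, 0, 0, 0.026, 0], [20, 0, 0, 0.026, 0], [20, 0, 0, 0.026, 0]]]}}

```text
time_s: 22.12
tcp_pos: [395.9, 267.2, 288.7]
tool_rot: [-0.0, 0.156, 0.988, 0.0]
contact_force: [-0.4, -1.6, -2.4]
gripper_width: 0.264
grip_force: 40.4
```

Call:
{"fn": "drive_tool", "kwargs": {"rows": [[[20, 0, 0, 0.007, 0], [20, 0, 0, 0.007, 0], [20, 0, 0, 0.007, 0]]]}}

```text
time_s: 22.5
tcp_pos: [395.9, 267.3, 288.5]
tool_rot: [0.0, 0.156, 0.988, 0.0]
contact_force: [-2.1, -0.3, 11.0]
gripper_width: 0.265
grip_force: 41.7
```

Call:
{"fn": "drive_tool", "kwargs": {"rows": [[[20, 0, 0, -0.006, 0], [20, 0, 0, -0.006, 0], [50, 0, 0, -0.006, 0], [50, 0, 0, -0.006, 0], [50, 0, 0, -0.006, 0], [50, 0, 0, -0.006, 0], [50, 0, 0, -0.006, 0], [60, 0, 0, -0.3, 0], [85, 0, 0, -0.6, 0], [85, 0, 0, -0.8, 0], [85, 0, 0, -0.8, 0]]]}}

```text
time_s: 23.88
tcp_pos: [395.8, 267.1, 409.6]
tool_rot: [0.002, 0.156, 0.988, 0.001]
contact_force: [-0.4, -0.1, 0.5]
gripper_width: 0.997
grip_force: 0.0
```

Call:
{"fn": "drive_tool", "kwargs": {"rows": [[[85, -0.4, -0.2, 0, 0], [85, -0.7, -0.4, 0, 0], [85, -1, -0.6, 0, 0], [85, -1, -0.6, 0, 0], [85, -1, -0.6, 0, 0]]]}}

```text
time_s: 24.5
tcp_pos: [510.5, 135.3, 406.7]
tool_rot: [-0.001, 0.157, 0.988, -0.0]
contact_force: [-0.5, 0.9, 0.6]
gripper_width: 0.992
grip_force: 0.0
```

Call:
{"fn": "drive_tool", "kwargs": {"rows": [[[85, -0.3, -0.2, 0, 0], [85, -0.7, -0.4, 0, 0], [85, -0.9, -0.5, 0, 0], [85, -0.9, -0.5, 0.1, 0], [85, -0.9, -0.5, 0.3, 0], [85, -0.9, -0.5, 0.3, 0]]]}}

```text
time_s: 25.25
tcp_pos: [615.0, 23.8, 360.5]
tool_rot: [-0.002, 0.155, 0.988, -0.0]
contact_force: [-0.1, -0.1, -0.2]
gripper_width: 0.995
grip_force: 0.0
```

Run:
```python
from h import *
import cv2
print(observe()["time_s"],observe()["tcp_pos"],shift([639.3,-1.5,229]))
ci=camera_info("wrist")
print(proj(ci,[639.3,-1.5,82])*2-[0,0],proj(ci,[639.3,-1.5,0])*2)
a=camera("wrist")[:,:,::-1][100:300,100:400];b=camera("side")[:,:,::-1][200:340,170:380]
A=np.zeros((540,600,3),np.uint8);A[:400]=cv2.resize(a,(600,400),interpolation=cv2.INTER_CUBIC)
cv2.imwrite("pics/w6.png",np.hstack([A[:400],cv2.resize(b,None,fx=.95,fy=400/140)[:, :200]]) if 0 else A[:400])
cv2.imwrite("pics/p2.png",cv2.resize(b,None,fx=3,fy=3,interpolation=cv2.INTER_CUBIC))
```

```text
25.25 [614.9852875   23.80104228 360.51718195] [-31.5 -16.5 131.4]
[469.56820751 450.97002015] [478.68737107 396.19973019]
```

View pics/w6.png

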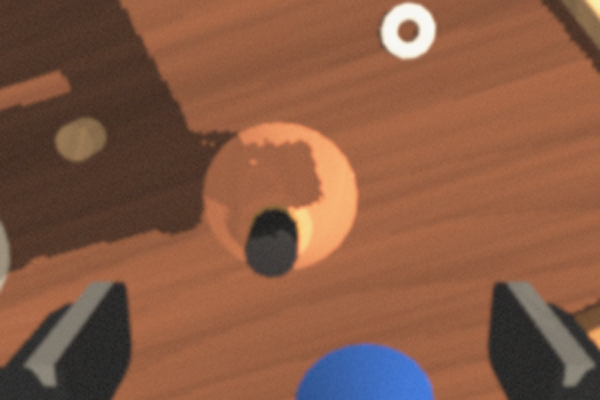

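View pics/p2.png

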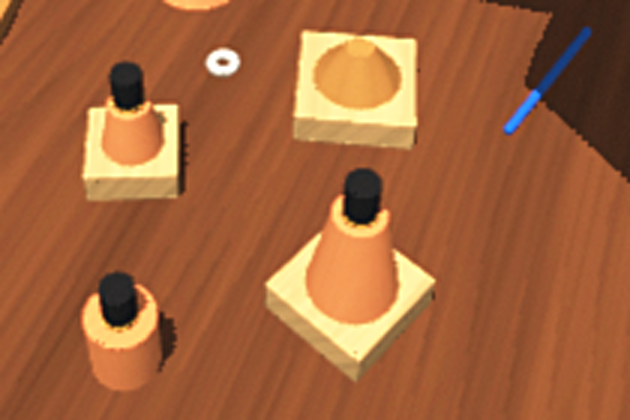

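Call:
{"fn": "drive_tool", "kwargs": {"rows": [[[85, -0.1, -0.05, 0, 0], [85, -0.21, -0.107, 0, 0], [85, -0.21, -0.107, 0.1, 0], [85, -0.21, -0.107, 0.3, 0], [85, -0.21, -0.107, 0.3, 0]]]}}

```text
time_s: 25.98
tcp_pos: [640.6, -2.9, 315.1]
tool_rot: [-0.002, 0.156, 0.988, -0.0]
contact_force: [0.1, -0.3, 0.7]
gripper_width: 0.998
grip_force: 0.0
```

Call:
{"fn": "drive_tool", "kwargs": {"rows": [[[85, 0, 0, 0.2, 0], [85, 0, 0, 0.4, 0], [85, 0, 0, 0.57, 0], [85, 0, 0, 0.57, 0], [85, 0, 0, 0.57, 0], [20, 0, 0, 0.57, 0], [20, 0, 0, 0.57, 0], [20, 0, 0, 0.57, 0], [20, 0, 0, 0.57, 0], [20, 0, 0, 0.57, 0], [20, 0, 0, 0.57, 0], [20, 0, 0, 0.57, 0], [20, 0, 0, 0.57, 0]]]}}

```text
time_s: 27.6
tcp_pos: [641.1, -2.7, 232.7]
tool_rot: [0.0, 0.156, 0.988, 0.0]
contact_force: [-1.6, 0.0, 5.8]
gripper_width: 0.267
grip_force: 39.0
```

Call:
{"fn": "drive_tool", "kwargs": {"rows": [[[20, 0, 0, -0.3, 0], [20, 0, 0, -0.7, 0], [20, 0, 0, -0.9, 0], [20, 0.3, 0, -0.9, 0], [20, 0.6, 0, -0.9, 0], [20, 0.7, 0, -0.9, 0], [20, 0.7, 0, -0.9, 0], [20, 0.7, 0, -0.9, 0]]]}}

```text
time_s: 28.6
tcp_pos: [542.3, 29.3, 367.1]
tool_rot: [0.0, 0.156, 0.988, 0.0]
contact_force: [0.4, 0.8, -2.9]
gripper_width: 0.263
grip_force: 39.7
```

Run:
```python
from h import *
s=observe();print(s["time_s"],s["tcp_pos"],s["contact_force"],s["grip_force"],shift([457.4,83.4,262.7]))
ci=camera_info("wrist");snap("wrist","w7")
for X in [[455.5,84,64],[455,83.7,30],s["tcp_pos"]-[0,0,232.7]]:print(proj(ci,X)*1.5)
```

```text
28.6 [542.26743434  29.34589596 367.13428065] [ 0.44496968  0.79861923 -2.86208329] 39.740450978279114 [ 97.5  25.2 104.4]
[426.18645409  99.04824595]
[420.35701062 105.00230518]
[380.14914689 310.8009692 ]
```

View pics/w7.png

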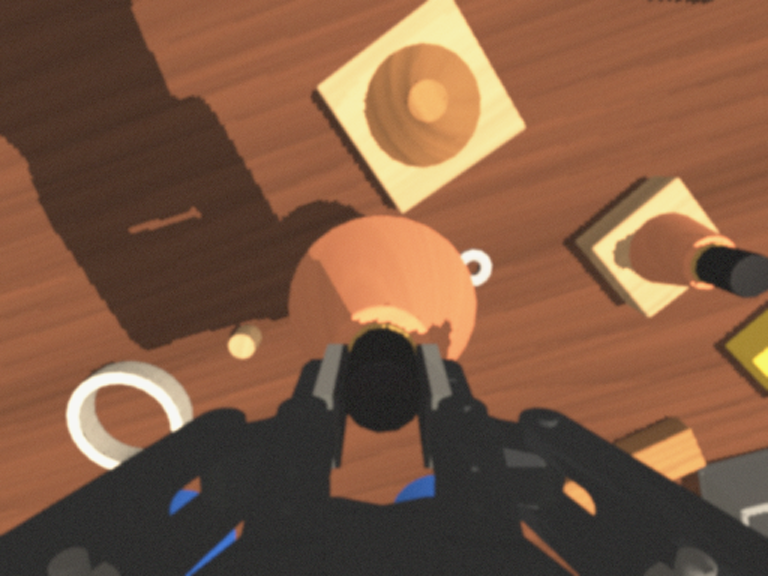

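Call:
{"fn": "drive_tool", "kwargs": {"rows": [[[20, 0.3, 0.08, 0, 0], [20, 0.65, 0.169, 0, 0], [20, 0.65, 0.169, 0.1, 0], [20, 0.65, 0.169, 0.2, 0], [20, 0.65, 0.169, 0.3, 0], [20, 0.65, 0.169, 0.3, 0], [20, 0.65, 0.169, 0.3, 0]]]}}

```text
time_s: 29.52
tcp_pos: [456.8, 83.7, 322.5]
tool_rot: [0.0, 0.156, 0.988, 0.0]
contact_force: [0.0, -0.6, -1.3]
gripper_width: 0.267
grip_force: 39.7
```

Call:
{"fn": "drive_tool", "kwargs": {"rows": [[[20, 0, 0, 0.07, 0], [20, 0, 0, 0.14, 0], [20, 0, 0, 0.2, 0], [20, 0, 0, 0.26, 0], [20, 0, 0, 0.31, 0], [20, 0, 0, 0.36, 0], [20, 0, 0, 0.37, 0], [20, 0, 0, 0.37, 0], [20, 0, 0, 0.37, 0]]]}}

```text
time_s: 30.65
tcp_pos: [456.3, 83.9, 266.9]
tool_rot: [0.0, 0.156, 0.988, 0.0]
contact_force: [0.2, 0.4, -1.4]
gripper_width: 0.267
grip_force: 39.7
```

Call:
{"fn": "drive_tool", "kwargs": {"rows": [[[20, 0, 0, 0.01, 0], [20, 0, 0, 0.02, 0], [20, 0, 0, 0.027, 0], [20, 0, 0, 0.027, 0], [20, 0, 0, 0.027, 0]]]}}

```text
time_s: 31.28
tcp_pos: [456.3, 83.9, 262.7]
tool_rot: [-0.0, 0.156, 0.988, 0.0]
contact_force: [-0.3, 0.4, -1.7]
gripper_width: 0.269
grip_force: 40.0
```

Call:
{"fn": "drive_tool", "kwargs": {"rows": [[[20, 0, 0, 0.007, 0], [20, 0, 0, 0.007, 0], [20, 0, 0, 0.007, 0]]]}}

```text
time_s: 31.65
tcp_pos: [456.2, 83.9, 262.5]
tool_rot: [0.0, 0.156, 0.988, 0.0]
contact_force: [-5.1, -0.8, 16.5]
gripper_width: 0.268
grip_force: 41.7
```

Seated at the expected height; release and clear away.

Call:
{"fn": "drive_tool", "kwargs": {"rows": [[[20, 0, 0, -0.006, 0], [20, 0, 0, -0.006, 0], [50, 0, 0, -0.006, 0], [50, 0, 0, -0.006, 0], [50, 0, 0, -0.006, 0], [50, 0, 0, -0.006, 0], [50, 0, 0, -0.006, 0], [60, 0, 0, -0.3, 0], [85, 0, 0, -0.6, 0], [85, 0, 0, -0.9, 0], [85, 0, 0, -0.9, 0]]]}}

```text
time_s: 33.02
tcp_pos: [456.3, 83.9, 399.4]
tool_rot: [0.003, 0.156, 0.988, 0.001]
contact_force: [0.4, -0.1, -1.4]
gripper_width: 0.995
grip_force: 0.0
```

Call:
{"fn": "drive_tool", "kwargs": {"rows": [[[85, 0, -0.4, 0, 0], [85, 0, -0.8, 0, 0], [85, 0, -1, 0, 0], [85, 0, -1, 0, 0], [85, 0, -1, 0, 0], [85, 0, -1, 0, 0]]]}}

```text
time_s: 33.78
tcp_pos: [410.2, -58.1, 396.3]
tool_rot: [-0.0, 0.156, 0.988, 0.0]
contact_force: [0.2, -0.6, -0.4]
gripper_width: 0.996
grip_force: 0.0
```

Run:
```python
from h import *
print(observe()["time_s"],observe()["tcp_pos"]);snap("side","p3",(160,90,420,340),2.3)
```

```text
33.775 [410.1996847  -58.11385858 396.29380406]
```

View pics/p3.png

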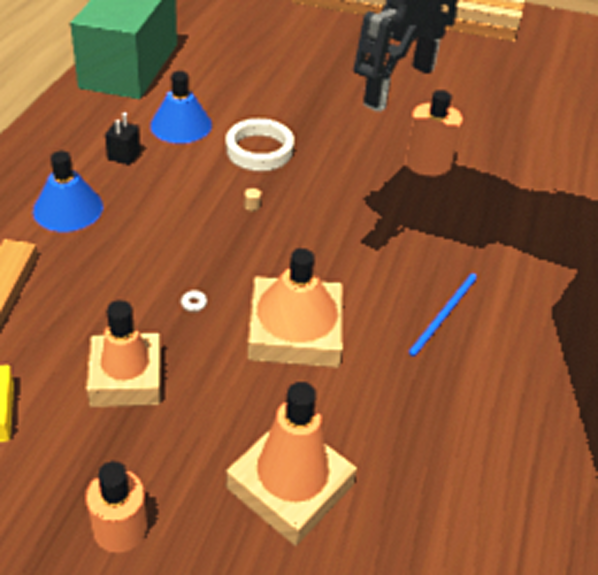

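All three tapered shades sit upright on their blocks: small (122,355), wide (300,300), tall (298,450). Both straight-sided shades are still standing where they were, and the gripper is clear.

```bash
python3 -c "from bench import *; print(hand_in())"
```

```text
the job is handed in; nothing more can be done
None
```

The small, tall and wide tapered shades were each lowered fully onto their own blocks and released upright, the straight-sided shades were not touched, and the job was handed in at about 34 s.

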